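Shift the powered rolling mill into slow gear and start it

ROBOT

A 6-joint arm with a two-finger parallel gripper is mounted at the origin on a cart in front of the work surface, level with it; the furniture and walls round the work are solid. World frame = base frame: x ahead of the robot, y to its left, z up, the work surface at z = 0. Lengths are in m, angles in rad, forces in N, time in s.
With the tool pointing down it reaches from about 0.375 to 0.9 m from the base axis. Payload 3.1 kg.
Tool frame: the origin (TCP) lies on the centre line of the jaws, within the pads' length; the fingertips stand 11 mm ahead of it and the grasp point (between the pads) lies 8 mm behind it; x points along the fingers, z is the direction in which the jaws open and shut, and the axes are right-handed (so a half turn about x gives the same grasp; the last joint's range is limited). The gripper opens to 87 mm and grips with 3 to 60 N. Pads are 19 mm wide; open, the fingers measure 117 mm over their backs; the gripper's body (75 mm by 190 mm) begins 51 mm behind the grasp point.
Start: joints at [0.99, 0.527, 1.433, -0, 1.181, -0.178], TCP at [0.245, 0.575, 0.234] pointing down, gripper open.
Joint ranges: [-3.08, 3.08], [-0.75, 2.2], [0.22, 2.44], [-1.43, 4.57], [0, 2.65], [-2.85, 2.85]. Speed limits (rad/s): [2.79, 2.79, 3.14, 3.14, 3.14, 3.14].

INTERFACE

Orientations are given as a unit quaternion [w, x, y, z].
In Python, from cell import bot gives the robot as it stands. Calls block until the motion is done:
- bot.move_ptp(position, orientation): joint-space move of the TCP to a pose.
- bot.servo_line(position, max_speed=0.15, rot=None): straight line of the TCP; rot=None keeps the orientation; max_speed is the mean speed in m/s.
- bot.goto_joints(angles): joint-space move.
- bot.open() and bot.close_gripper(newtons=None): open the fingers fully, or close them until they stop; newtons is the grip in N (None keeps the last).
- bot.sleep(seconds).
- bot.ik(position, orientation): joint angles nearest the present ones, or None.
- bot.sense(): the state.
- bot.snapshot(name): name is "side" or "top" or "wrist"; returns a dict with "pixels" (400x640x3 uint8, red, green, blue), "z_map" (400x640 float32, m along the optical axis (not along the pixel's ray), 0 where there is no reading), "vfov" (degrees; the focal length in pixels is half the picture's height over the tangent of half this angle, whatever the lens; pixels are square), "cx", "cy" (the principal point, pixels), "rvec" (rotation vector, rad) and "tvec" (3), from world to camera coordinates, as OpenCV has them. Camera axes: x right, y down, z forward; pixel columns grow to the right and rows downward; lengths in m; the calibration is good to about 2 mm. A picture is of the moment at which its call begins.
A pose or a line that the arm cannot do raises bot.IKError and nothing moves.
- bot.close_job(): hands the job in, once; it reports no verdict.
The state is a dict: "t": time; "joint_pos": joint angles; "joint_velocities": joint speeds; "joint_torque": joint torques, N m; "ee_pos": TCP position; "tcp_rot": TCP orientation; "force": force on the tool from outside, world axes, zero at the start; "wrist_torque": the same for the moment, N m; "grip_width": finger opening in m.
Only numpy, scipy, OpenCV 4.12 (cv2) and the standard library are available. Lean on these libraries where they do the work, as an engineer would, in place of code of your own. Each camera call takes 0.05 s, during which the arm holds its last target. There are 200 camera calls.

TASK

Put the rolling mill into its slow gear and start it. With the closed fingertips, push the black-knobbed gear lever along the H-shaped gate - from wherever it stands on the right-hand side, through neutral, across to the left-hand side - until it is fully home in the slot beside the blue dot, without taking the knob between the fingers or forcing the lever; then press the green start button fully down and let it come up again. Leave the red stop button alone and do not shift or lift any of the loose things round the mill.

Things in the scene. Friction and masses are not known exactly. Their poses are not given: they have to be found in the camera images.
- mill: The powered rolling mill, fixed, green and dark steel, 120 mm along x by 276 mm along y. Origin on the bench under the gate centre; x from its front (towards the robot) to its back, y left to the rolls. Within 78 mm sideways of the gate nothing but the lever rises above the gate plate; the roll stand begins 79 mm to the left, 158 mm high, its bar handle, 120 mm left, up to 175 mm.
- gate_centre (a point): Centre of the H-shaped gate, on the top of its 86 x 94 mm aluminium plate on the gearbox, 122 mm above the bench. Axes as the mill's. The H's two rails run along x at y = -20 mm (right) and +20 mm (left), each 12 mm wide and 56 mm long with a slot at either end; the cross channel (neutral) joins them at x = 0 and is 16 mm wide with rounded corners.
- knob_centre (a point): Centre of the lever's black ball knob, 32 mm in diameter, on a 9 mm steel stem that comes up through the gate. At neutral it stands 65 mm above the gate plate, on the plate's x = 0. In a slot it stands 58 mm above the plate, 42 mm in front of or behind the gate centre (x = -42 or +42 mm) and 20 mm to its right or left (y = -20 or +20 mm). Its axes tilt with the lever.
- stem_at_gate (a point): Point on the lever's stem 60 mm from its swing axis, at the height of the gate plate: at home in a slot it lies 20 mm in front of or behind the gate centre and 20 mm to its right or left.
- gear_lever (a joint): Swing of the lever about a shaft along y, 60 mm under the plate's top (rad): 0 neutral, +0.34 fully home in a far slot (knob away from the robot), -0.34 in a near slot. A spring detent holds it at neutral and pulls it home in a slot; its humps at +-0.15 take some 3 to 6 N at the knob to pass. Starts in the near slot, far slot or neutral of the right rail (seldom on a hump).
- selector (a joint): Sideways place of the lever (m, + to the mill's left): -0.0215 right-hand stop, +0.0215 left-hand stop; over 0.018 either way is needed to enter a slot. It can change only near neutral (swing within about 0.06 rad), slides with about 1.5 N of friction and stays where it is left. Starts at the right.
- dot_blue: Blue enamel dot, 12 mm across, on the gate plate: marks the wanted slot (slow gear). It lies 36 mm left of the gate centre (16 mm left of the left rail) and 20.5 mm in front of it (marking the near left slot) or 20.5 mm behind it (far left slot). Axes parallel to the mill's.
- dot_yellow: Yellow enamel dot like the blue one; marks the other left-hand slot. The right-hand slots have a white dot (near) and a black one (far).
- start_top (a point): Centre of the top of the green start button, 24 mm across, facing up, on the grey motor housing at the right of the gearbox, 130 mm above the bench; 81 mm right of the gate centre and 28 mm in front of it; pressed straight down, it travels 6 mm and takes 5 N at the bottom; springs back.
- start (a joint): Travel of the green start button (m): 0 up, 0.006 fully down.
- stop_top (a point): Centre of the top of the red stop button, like the start button, in a yellow collar 56 mm behind it. To be left alone.
- stop (a joint): Travel of the red stop button (m): 0 up, 0.006 fully down.
- red_pliers: Loose red-handled pliers 53 x 102 x 12 mm lying well right of the mill; origin under its middle. To be left alone.
- blue_tin: Loose blue tin 73 x 112 x 28 mm, behind and left of the mill; origin under its middle. To be left alone.
- ring_dish: Loose brass dish of rings, 50 mm across, 13 mm high, right of the motor housing; origin under its middle. To be left alone.
- hammer: Loose chasing hammer 54 x 219 x 27 mm, behind the mill; origin under its middle. To be left alone.
- carton: Loose small white carton 34 x 58 x 12 mm, well right of the mill; origin under its middle. To be left alone.
- brush: Loose wooden bench brush 23 x 202 x 23 mm, far behind the mill; origin under its middle. To be left alone.

How it is judged:
By the outcome, as a careful person would: the job done as asked, in the order asked, and still so for the second after the job is handed in, with the robot touching nothing.
It also fails if it takes over 72 s, if anything falls off the work surface, if the arm or the gripper's body presses on something with over 40 N, if the wrist force passes 120 N, or if a joint passes its speed limit or range.

## Working session

There is one attempt and no reset: what is moved stays moved. The work goes in short steps, each a Python script; the robot and the scene stay as the last script left them, time stands still between calls to the robot, and variables do not carry over. Pictures are saved under pics/ and viewed, about 8 in all and at most 12, crops included, and the job is handed in when it is done.

```bash
ls; mkdir -p pics
cat > h.py <<'E'
import numpy as np, cv2
from cell import bot
def snap(name,fn=None):
    s=bot.snapshot(name)
    if fn: cv2.imwrite('pics/'+fn,s['pixels'][:,:,::-1])
    return s
def cam(s):
    f=s['pixels'].shape[0]/2/np.tan(np.radians(s['vfov'])/2)
    R=cv2.Rodrigues(np.array(s['rvec'],float))[0]; t=np.array(s['tvec'],float).ravel()
    return f,R,t
def ray(s,u,v):
    f,R,t=cam(s); d=R.T@np.array([(u-s['cx'])/f,(v-s['cy'])/f,1]); return -R.T@t,d
def onz(s,u,v,z):
    c,d=ray(s,u,v); return c+d*(z-c[2])/d[2]
def depthpt(s,u,v):
    c,d=ray(s,u,v); return c+d*s['z_map'][int(round(v)),int(round(u))]
def cloud(s):
    f,R,t=cam(s); v,u=np.mgrid[:400,:640]; z=s['z_map']
    return (np.stack([(u-s['cx'])/f*z,(v-s['cy'])/f*z,z],-1)-t)@R
def proj(s,p):
    f,R,t=cam(s); q=R@np.asarray(p,float)+t; return q[0]/q[2]*f+s['cx'],q[1]/q[2]*f+s['cy']
E
python3 - <<'E'
from h import *
a=snap('top','top0.png');b=snap('side','side0.png')
for s in(a,b): print(s['vfov'],s['cx'],s['cy'],-cam(s)[1].T@cam(s)[2],cam(s)[1][2])
print(bot.sense())
E
```

```text
pics
49.964039395002175 324.5294262981714 197.38701260311157 [0.49589659 0.06565898 1.22776114] [ 0.13258576 -0.00769568 -0.99114166]
55.017514407257586 314.9490113489816 188.11760398447396 [ 0.54005315 -0.77565495  0.63542232] [ 0.08534024  0.86658791 -0.4916731 ]
{'t': 0.1, 'joint_pos': array([ 9.89497473e-01,  5.28395296e-01,  1.43378099e+00, -1.10725008e-05,
        1.18139476e+00, -1.78482638e-01]), 'joint_velocities': array([-7.25992937e-04, -2.62312104e-03, -2.64790579e-03,  8.20009032e-04,
        1.46577465e-03, -8.16291759e-05]), 'joint_torque': array([ 4.22271305e-04, -4.40985310e+01, -1.77149373e+01,  6.34676311e-02,
        5.33160672e-02, -3.87831608e-05]), 'ee_pos': array([0.24461425, 0.57444487, 0.23265372]), 'tcp_rot': array([ 0.58927509, -0.39014865,  0.59055772,  0.38959014]), 'force': array([ 0.46199811,  0.29912055, -0.43721792]), 'wrist_torque': array([-0.04392065, -0.01773065,  0.02354941]), 'grip_width': 0.0870368639940693}
```

View pics/top0.png

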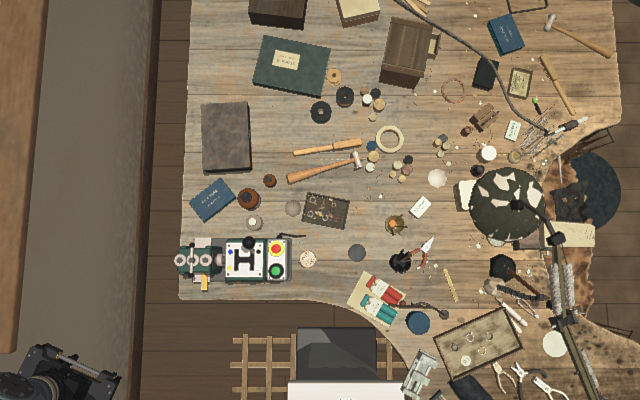

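View pics/side0.png

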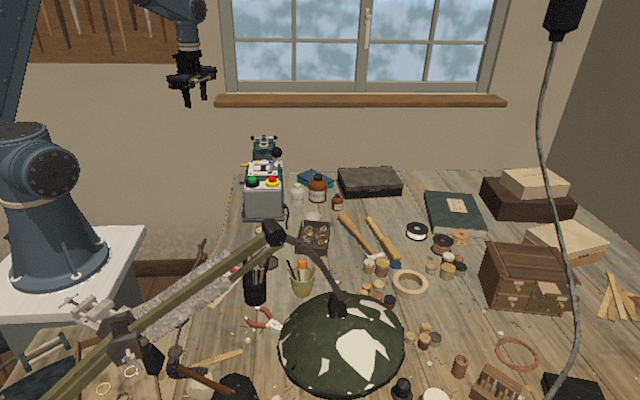

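The top view shows the mill at about (240,260), with the knob near (248,243), green at (275,271) and red at (276,250). I'll zoom in and measure those.

Run:
```python
from h import *
a=snap('top')
im=a['pixels'][:,:,::-1]
c=im[225:295,170:330]; cv2.imwrite('pics/crop0.png',cv2.resize(c,None,fx=5,fy=5,interpolation=cv2.INTER_CUBIC))
hsv=cv2.cvtColor(np.ascontiguousarray(im),cv2.COLOR_BGR2HSV)
roi=np.zeros((400,640),bool); roi[228:292,215:295]=1
def blob(n,m,z,off=0):
    k,l,st,ce=cv2.connectedComponentsWithStats((m&roi).astype(np.uint8))
    for i in range(1,k):
        if st[i,4]>=6: print(n,st[i,4],ce[i].round(1),onz(a,*ce[i],z).round(4),'depthz',depthpt(a,*ce[i]).round(3))
H,S,V=[hsv[...,i].astype(int) for i in range(3)]
blob('green',(H>45)&(H<90)&(S>150)&(V>90),.13)
blob('red',((H<8)|(H>172))&(S>150)&(V>90),.13)
blob('blue',(H>95)&(H<130)&(S>110)&(V>70),.122)
blob('yellow',(H>18)&(H<35)&(S>120)&(V>120),.122)
blob('white plate',(S<40)&(V>170),.122)
P=cloud(a); m=roi&(P[...,2]>.16)&(P[...,2]<.22)
k,l,st,ce=cv2.connectedComponentsWithStats(m.astype(np.uint8))
for i in range(1,k): print('high',st[i],ce[i],P[l==i].max(0),np.median(P[l==i],0))
```

```text
red 52 [275.6 248.2] [0.5122 0.1811 0.13  ] depthz [0.512 0.181 0.129]
blue 13 [229.6 251.4] [0.5042 0.299  0.122 ] depthz [0.504 0.299 0.123]
yellow 106 [276.3 248.4] [0.512  0.1801 0.122 ] depthz [0.512 0.179 0.129]
yellow 13 [229.4 267.6] [0.4633 0.2984 0.122 ] depthz [0.463 0.298 0.125]
white plate 230 [277.9 260.2] [0.4822 0.1755 0.122 ] depthz [0.482 0.177 0.111]
white plate 825 [244.3 261.2] [0.4794 0.261  0.122 ] depthz [0.479 0.262 0.117]
white plate 6 [268.3 244.2] [0.5226 0.2007 0.122 ] depthz [0.523 0.202 0.108]
white plate 7 [268. 276.] [0.4424 0.2    0.122 ] depthz [0.442 0.202 0.109]
white plate 6 [270.8 277.8] [0.4379 0.1928 0.122 ] depthz [0.437 0.195 0.106]
high [242 236  14  13 139] [248.35971223 242.23741007] [0.54092637 0.25689984 0.19814634] [0.5259059  0.24002752 0.19030246]
```

View pics/crop0.png

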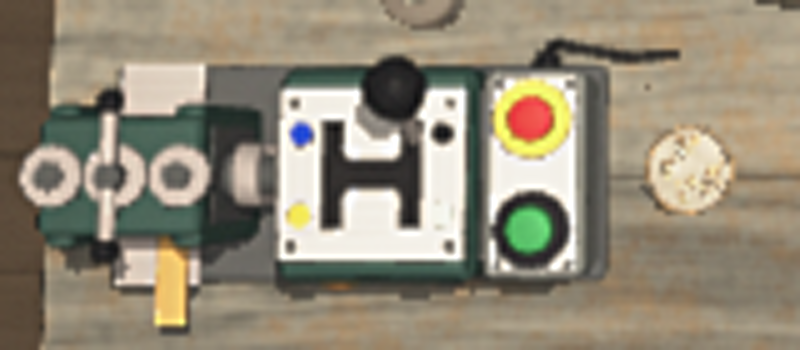

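Crop: blue dot at crop pixel (302,134), marking the far left slot. The knob at (395,88) is in the far right slot, and red, green, yellow and H are all clear. Dots and red button agree on the gate centre at about (0.484, 0.2625), and the knob at (0.526, 0.241) with its top at 0.198 fits the slot. Next I'll pull the lever to neutral from behind.

```bash
cat >> h.py <<'E'
from scipy.spatial.transform import Rotation as Ro
def down(sgn=1):
    R=np.array([[0,-sgn,0],[0,0,sgn],[-1,0,0]],float)  # columns: tool x,y,z
    q=Ro.from_matrix(R).as_quat(); return np.r_[q[3],q[:3]]
def push(p0,p1,step=.003,lim=9,speed=.05):
    """guarded straight push in small steps, stops above lim N over the free-space force"""
    p0,p1=np.array(p0),np.array(p1); f0=bot.sense()['force']; n=int(np.ceil(np.linalg.norm(p1-p0)/step)); log=[]
    for i in range(1,n+1):
        bot.servo_line(p0+(p1-p0)*i/n,max_speed=speed)
        s=bot.sense(); f=np.array(s['force'])-f0; log.append(f.round(1).tolist())
        if np.linalg.norm(f)>lim: break
    print('end',np.round(s['ee_pos'],4),'t',round(s['t'],1),'f',log); return s
E
python3 - <<'E'
from h import *
s=bot.sense(); q0=s['joint_pos']
c=[]
for g in(1,-1):
    j=bot.ik([.580,.241,.30],down(g)); print(g,j)
    if j is not None: c.append((np.abs(np.array(j)-q0).max(),g))
g=min(c)[1]; print('g',g); open('g.txt','w').write(str(g))
bot.close_gripper(10)
bot.move_ptp([.580,.241,.30],down(g))
bot.servo_line([.580,.241,.178],max_speed=.15)
print(bot.sense()['t'],bot.sense()['ee_pos'],bot.sense()['force'],bot.sense()['grip_width'])
push([.580,.241,.178],[.511,.241,.178])
bot.servo_line([.530,.241,.178]);bot.servo_line([.530,.241,.29],max_speed=.2)
a=snap('top')
P=cloud(a); m=(P[...,2]>.17)&(P[...,2]<.215)&(abs(P[...,0]-.49)<.07)&(abs(P[...,1]-.262)<.06)
print(m.sum(),P[m].max(0),np.median(P[m],0))
w=snap('wrist','w1.png')
cv2.imwrite('pics/crop1.png',cv2.resize(a['pixels'][225:295,170:330,::-1],None,fx=4,fy=4,interpolation=cv2.INTER_CUBIC))
E
```

```text
1 [ 2.16148312e-01  4.67887146e-01  1.34461894e+00 -4.44089210e-16
  1.32908656e+00 -1.35464801e+00]
-1 [ 2.16148312e-01  4.67887146e-01  1.34461894e+00 -4.44089210e-16
  1.32908656e+00  1.78694464e+00]
g 1
4.3833 [0.58068769 0.24138476 0.17888725] [ 0.39179944 -0.52483637 -0.31235944] 0.00048168986555651073
end [0.5398 0.2414 0.18  ] t 8.1 f [[-0.1, 0.0, 1.0], [-0.3, 0.6, 0.5], [-0.5, 0.4, 0.9], [0.2, 0.1, 0.9], [-0.5, 0.7, 0.8], [0.1, 0.9, 0.7], [0.3, 1.2, 1.2], [-0.0, 0.8, 0.5], [-0.1, -0.4, 1.5], [0.3, 1.0, 0.5], [-0.6, 0.3, 0.2], [1.0, 0.8, 1.0], [5.0, 1.1, 4.2], [6.7, 0.6, 4.2], [8.4, 0.2, 5.1]]
12 [0.49516095 0.23217111 0.1993137 ] [0.49043782 0.22836599 0.19286688]
```

View pics/w1.png

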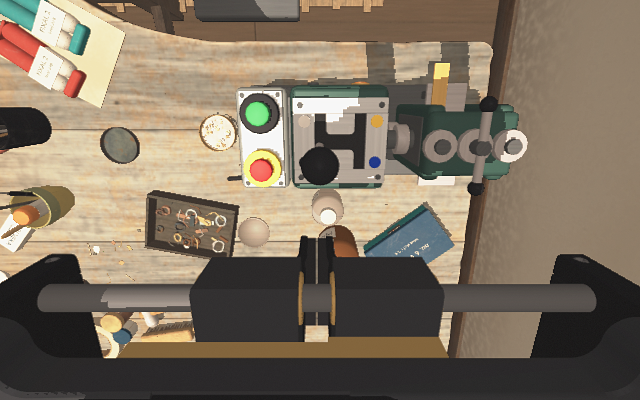

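In the wrist view the knob at (319,166) is still in or near the far right slot, because my force guard stopped the push just after contact. The upward force is friction from the knob rising on its arc, so I'll follow that arc with a slightly higher guard.

```bash
cat >> h.py <<'E'
def knob(cam_='wrist'):
    s=snap(cam_); P=cloud(s)
    m=(P[...,2]>.172)&(P[...,2]<.215)&(abs(P[...,0]-.484)<.07)&(abs(P[...,1]-.262)<.05)
    Q=P[m]
    if len(Q)<20: print('knob ?',len(Q)); return
    A=np.c_[2*Q,np.ones(len(Q))]; x=np.linalg.lstsq(A,(Q**2).sum(1),rcond=None)[0]  # sphere fit
    print(cam_,'knob n',len(Q),'fit c',x[:3].round(4),'r',round(float(np.sqrt(x[3]+x[:3]@x[:3])),4)); return x[:3]
def arcpush(knobx0,knobx1,y,side,gx=.484,off=.0255,pen=0,lim=14,step=.003,dz=-.004):
    """finger pushes knob along x following its arc; side=+1 finger behind knob"""
    f0=bot.sense()['force']; n=int(np.ceil(abs(knobx1-knobx0)/step)); log=[]
    for k in np.linspace(knobx0,knobx1,n+1):
        r=np.clip(k-gx,-.05,.05); z=.062+np.sqrt(.125**2-r*r)+dz
        bot.servo_line([k+side*off,y,z],max_speed=.06)
        s=bot.sense(); f=np.array(s['force'])-f0; log.append((round(s['ee_pos'][0],4),*f.round(1).tolist()))
        if np.linalg.norm(f)>lim: print('LIMIT'); break
    print('t',round(s['t'],1)); print(log); return s
E
python3 - <<'E'
from h import *
knob()
g=.241
bot.servo_line([.565,g,.29],max_speed=.2);bot.servo_line([.565,g,.176],max_speed=.2)
s=arcpush(.526,.486,g,1)
p=s['ee_pos']
bot.servo_line([p[0]+.015,g,p[2]]);bot.servo_line([p[0]+.03,g,.29],max_speed=.2)
knob()
E
```

```text
wrist knob n 1178 fit c [0.4953 0.2445 0.186 ] r 0.0156
t 14.2
[(np.float64(0.5512), -0.6, -0.8, 1.3), (np.float64(0.5487), -1.1, -1.2, 0.4), (np.float64(0.5457), -1.2, -0.7, -1.0), (np.float64(0.5427), -0.4, -0.4, 1.5), (np.float64(0.5399), -0.5, -1.1, 0.3), (np.float64(0.537), 0.2, -0.9, 0.7), (np.float64(0.5341), -1.3, -1.0, 0.8), (np.float64(0.5313), 0.1, -0.5, 1.4), (np.float64(0.5284), 0.5, -0.9, 0.4), (np.float64(0.5256), 0.8, -1.1, 0.6), (np.float64(0.5227), -0.4, -0.6, -0.1), (np.float64(0.5198), -0.6, -1.0, -0.0), (np.float64(0.5169), -0.7, -0.6, 0.4), (np.float64(0.5141), -0.3, -0.4, 0.1), (np.float64(0.5113), -0.6, -0.8, 0.7)]
wrist knob n 1244 fit c [0.4845 0.2444 0.1865] r 0.0156
```

The knob is now at neutral: (0.4845, 0.2444, 0.1865), against an expected z of 0.187. Next I'll push it left, guarded.

Run:
```python
from h import *
x=.4842; z=.182
bot.servo_line([x,.188,.29],max_speed=.2);bot.servo_line([x,.188,z],max_speed=.2)
bot.servo_line([x,.206,z],max_speed=.1)
s=push([x,.206,z],[x,.256,z],step=.0025,lim=7)
p=s['ee_pos']
bot.servo_line([x,p[1]-.01,z]);bot.servo_line([x,p[1]-.04,.29],max_speed=.2)
knob()
w=snap('wrist','w2.png')
```

```text
end [0.4842 0.2562 0.182 ] t 22.0 f [[0.3, 0.1, -1.3], [0.2, 0.2, -1.5], [0.6, -0.1, -0.6], [0.2, -0.4, -1.1], [0.6, 0.0, -1.0], [-0.1, -1.0, -0.3], [0.2, -0.5, -0.2], [-0.2, -0.4, -0.9], [0.8, -0.9, 0.0], [0.1, -0.4, 0.3], [0.3, -1.0, 0.4], [-0.3, 0.3, 0.6], [-0.5, -0.4, -0.7], [0.1, -0.2, -1.5], [0.4, -0.9, 0.2], [-0.3, -0.2, -1.1], [0.5, -0.8, 0.0], [-1.3, -0.4, -0.3], [0.7, -1.0, 0.4], [-0.1, -0.7, -0.2], [-0.4, -1.4, -0.0]]
wrist knob n 1105 fit c [0.4842 0.2821 0.1865] r 0.0156
```

View pics/w2.png

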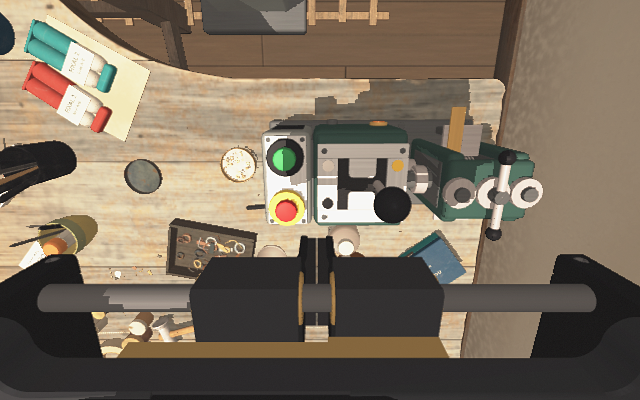

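In the wrist view the knob at (392,205) is at neutral on the left, but it moved only 37.7 of about 43 mm. I'll push on gently to the stop, then push it away into the far slot.

Run:
```python
from h import *
x=.4842; z=.182
bot.servo_line([x,.24,.29],max_speed=.2);bot.servo_line([x,.24,z],max_speed=.2)
bot.servo_line([x,.253,z],max_speed=.1)
s=push([x,.253,z],[x,.264,z],step=.0015,lim=4.5)
p=s['ee_pos']
bot.servo_line([x,p[1]-.01,z]);bot.servo_line([x,p[1]-.03,.29],max_speed=.25)
k=knob(); print(bot.sense()['t'])
```

```text
end [0.4842 0.2622 0.1821] t 26.0 f [[-0.4, -0.1, 0.0], [0.3, 0.0, 0.2], [-0.4, -1.3, 0.4], [-0.5, -0.4, 0.7], [-0.0, -1.0, 0.8], [-1.0, -2.1, 0.5], [-1.0, -3.7, 2.5]]
wrist knob n 1095 fit c [0.484  0.2868 0.1865] r 0.0156
26.9083
```

The knob is at the left stop after 42.4 mm of travel, still at neutral. Next it goes into the far slot.

Run:
```python
from h import *
y=.2865
bot.servo_line([.44,y,.29],max_speed=.25);bot.servo_line([.44,y,.182],max_speed=.25)
s=arcpush(.477,.5255,y,-1,lim=14)
p=s['ee_pos']
bot.servo_line([p[0]-.015,y,p[2]]);bot.servo_line([p[0]-.03,y,.29],max_speed=.25)
knob(); knob('top'); a=snap('top'); print(bot.sense()['t'])
cv2.imwrite('pics/crop2.png',cv2.resize(a['pixels'][225:295,170:330,::-1],None,fx=5,fy=5,interpolation=cv2.INTER_CUBIC))
w=snap('wrist','w3.png')
```

```text
t 32.5
[(np.float64(0.4529), -0.1, 0.0, -0.7), (np.float64(0.4545), 0.6, 0.5, -0.2), (np.float64(0.4573), 0.4, 1.6, 0.1), (np.float64(0.4596), -2.5, 0.5, 1.4), (np.float64(0.4623), -3.1, 0.4, 1.2), (np.float64(0.4644), -5.1, 0.7, 3.9), (np.float64(0.4683), -2.7, 0.6, 2.1), (np.float64(0.4733), 0.9, 2.1, -0.2), (np.float64(0.4752), 0.4, 0.6, 0.3), (np.float64(0.4776), 0.5, 0.6, -0.8), (np.float64(0.4805), -0.8, 0.4, 0.3), (np.float64(0.4832), 0.7, 0.7, -0.3), (np.float64(0.486), -0.1, 0.4, -0.5), (np.float64(0.4888), 0.3, 0.4, 0.6), (np.float64(0.4917), 1.0, 1.2, -0.5), (np.float64(0.4945), -0.1, 1.2, 0.0), (np.float64(0.4973), 0.1, 1.1, -0.8), (np.float64(0.4995), -2.1, 0.9, -0.1)]
knob ? 0
top knob n 136 fit c [0.5255 0.2836 0.1824] r 0.0144
33.525
```

View pics/w3.png

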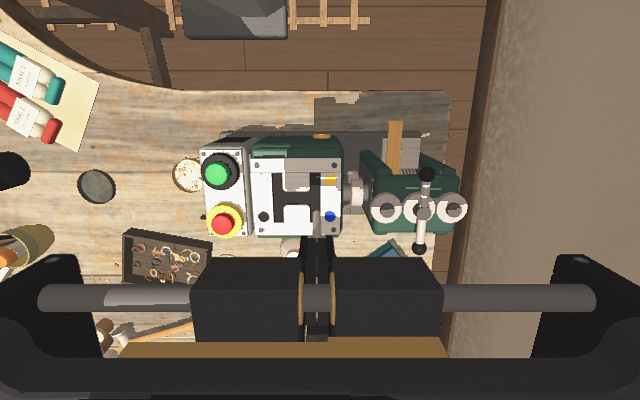

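The top view puts the knob at (0.5255, 0.2836), home in the far left slot beside the blue dot. The wrist view shows the H clear, blue dot at (330,216) and green button at (216,174). I'll locate the green button in both cameras before pressing.

Run:
```python
from h import *
bot.servo_line([.456,.183,.26],max_speed=.25)
for c in('wrist','top','side'):
    s=snap(c); im=np.ascontiguousarray(s['pixels'][:,:,::-1]); h=cv2.cvtColor(im,cv2.COLOR_BGR2HSV).astype(int)
    m=((h[...,0]>45)&(h[...,0]<85)&(h[...,1]>150)&(h[...,2]>60)).astype(np.uint8)
    k,l,st,ce=cv2.connectedComponentsWithStats(m)
    for i in range(1,k):
        p=onz(s,*ce[i],.130)
        if st[i,4]>8 and np.hypot(p[0]-.456,p[1]-.183)<.05: print(c,st[i,4],ce[i].round(1),p.round(4),depthpt(s,*ce[i]).round(4))
    if c=='wrist':
        P=cloud(s); 
        d=np.hypot(P[...,0]-.456,P[...,1]-.184)
        for r in np.arange(0,.032,.003):
            q=P[(d>=r)&(d<r+.003)&(P[...,2]<.14)]; print(round(r,3),len(q),np.percentile(q[:,2],[10,50,90]).round(4) if len(q) else '')
        knob()
print(bot.sense()['t'])
```

```text
0.0 28 [0.1285 0.129  0.1297]
0.003 94 [0.1282 0.129  0.1298]
0.006 149 [0.1282 0.1291 0.1301]
0.009 222 [0.1222 0.1281 0.1294]
0.012 223 [0.1183 0.1192 0.1202]
0.015 317 [0.1182 0.1191 0.12  ]
0.018 348 [0.1067 0.1175 0.1194]
0.021 320 [0.1035 0.1067 0.1078]
0.024 557 [0.0775 0.1037 0.1077]
0.027 622 [0.0264 0.0991 0.1074]
0.03 584 [0.0103 0.0973 0.1071]
wrist knob n 237 fit c [0.5225 0.2877 0.1798] r 0.0134
side 41 [251.6 179.3] [0.4567 0.171  0.13  ] [0.4563 0.1754 0.1277]
34.3583
```

The depth profile is centred on (0.456, 0.184), with the button top at 0.129 and its collar at 0.119, so a full press stays clear of the collar. I'll press until the force shows the bottom.

Run:
```python
from h import *
x,y=.456,.1835
bot.servo_line([x,y,.155],max_speed=.15)
s=push([x,y,.150],[x,y,.1315],step=.001,lim=11,speed=.03)
bot.sleep(.3); print(bot.sense()['force'],bot.sense()['ee_pos'])
bot.servo_line([x,y,.155],max_speed=.06);bot.servo_line([.43,.183,.30],max_speed=.25)
bot.sleep(.3)
knob(); knob('top')
w=snap('wrist','w4.png'); P=cloud(w); d=np.hypot(P[...,0]-.456,P[...,1]-.184)<.007
print('button z',np.median(P[d&(P[...,2]<.15)],0),bot.sense()['t'])
t=snap('top'); cv2.imwrite('pics/crop4.png',cv2.resize(t['pixels'][225:295,170:330,::-1],None,fx=4,fy=4))
```

```text
end [0.4562 0.1835 0.1352] t 39.6 f [[2.1, -0.4, -0.7], [1.8, 0.6, -1.2], [1.4, 0.0, -1.1], [1.0, -0.6, -0.8], [1.3, -0.0, -0.6], [1.4, -0.7, -1.8], [1.6, 0.4, -0.9], [1.0, -0.9, -0.6], [1.9, -0.4, 0.2], [1.6, -1.0, 1.2], [1.6, 0.3, 1.0], [1.1, 0.7, 2.2], [1.4, 0.2, 2.6], [1.5, 1.2, 3.2], [1.2, 1.1, 3.6], [0.6, -0.4, 10.5], [-2.0, -0.3, 16.8]]
[-3.11993602  0.12676893 19.45683861] [0.45619469 0.18355322 0.13514617]
knob ? 0
top knob n 136 fit c [0.5253 0.2837 0.1819] r 0.0146
button z [0.4556734  0.18373999 0.12915532] 41.5583
```

View pics/w4.png

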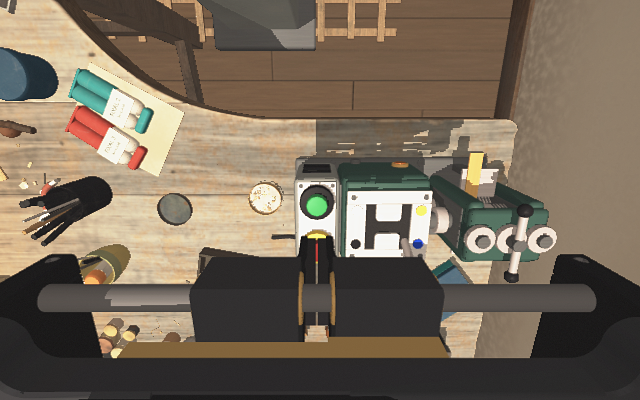

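The wrist view shows green lit at (317,206) and back up. The lever stem goes into the slot beside the blue dot at (418,243). Force rose gently for about 6 mm and then sharply, which means the button reached the bottom. I'm handing the job in.

```bash
python3 -c "
from cell import bot
bot.close_job()"
```

```text
the job is handed in; nothing more can be done
```

The mill is in its slow gear, the start button has been pressed and let up, and I handed the job in at about 42 s. `close_job` gives no verdict.

**Lever:** It started in the far right slot. With closed fingertips I drew it to neutral, pushed it left to the stop (42.4 mm of travel), then pushed it into the far left slot beside the blue dot. The last top view puts the knob at (0.525, 0.284, 0.182), which is the home position.

**Start button:** I pressed it about 6 mm, until the force rose sharply at the bottom. That reached about 17–19 N for a moment, above the 11 N I had set as the limit. It then came back up to z = 0.129.

**Left alone:** I never moved the fingers near the stop button. I made no contact with the loose items, though I did not measure them again at the end.

**What disagreed or failed:**
- **First pull:** my force limit of 9 N was too low, so the first pull on the lever stopped early (about 10 N). The lever still read 11 mm short of neutral, and a second pass left it there.
- **Side-to-side position:** the wrist and top cameras differed by about 3–4 mm. I settled it by pushing until the lever met its stop.
- **Final wrist check:** the last wrist-camera reading of the knob failed because the gripper was in the way, so the final knob position rests on the top camera alone.

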